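# Pack the sample box and latch its sprung lid

## Robot

A 7-joint arm with a two-finger parallel gripper is mounted at the origin on the work surface. World frame = base frame: x ahead of the robot, y to its left, z up, the work surface at z = 0. Lengths are in m, angles in rad, forces in N, time in s.
With the tool pointing down it reaches from about 0.425 to 0.95 m from the base axis. Payload 16.7 kg.
Tool frame: the origin (TCP) lies at the very end of the fingers, on their centre line; the grasp point (between the pads) lies 19 mm behind it (grasp_offset is the distance from the TCP to the grasp point, in m); y points along the fingers, z is the direction in which the jaws open and shut, and the axes are right-handed (so a half turn about y gives the same grasp; the last joint's range is limited). The gripper opens to 94 mm and grips with 3 to 60 N. Pads are 16 mm wide; open, the fingers measure 119 mm over their backs; the gripper's body (75 mm by 177 mm) begins 78 mm behind the grasp point.
Start: joints at [1.2, 0.426, 0.074, 1.606, -0.034, 1.111, -0.067], TCP at [0.148, -0.659, 0.205] pointing down, gripper open.
Joint ranges: [-2.85, 2.85], [-0.5, 2.14], [-1.23, 1.37], [0.21, 2.46], [-1.02, 4.16], [0.16, 2.05], [-2.73, 2.73]. Speed limits (rad/s): [1.89, 1.89, 2.39, 2.39, 3.01, 3.01, 3.01].

## Interface

Orientations are given as a unit quaternion [x, y, z, w].
In Python, from workcell import * gives the robot as it stands.
- The arm moves only by the tool move_arm, never from a script. Its argument "moves" is a list of rows, each an object of numbers: "tx", "ty", "tz": the shift along the tool's x, y, z in mm; "yaw": the turn about the tool's y in rad; "claw": the closure in counts, from 0 (fully open) to 255 (shut). In form: [{"tx": .., "ty": .., "tz": .., "yaw": .., "claw": ..}, ...]. A call has 1 to 5 rows; each row is the pose to reach, as a shift and turn from the pose measured when the call began, along the tool's axes at that moment; what a row does not reach only later rows make up. A row lasts 1/10 s, in which the tool goes at most 50 mm and 8.59 degrees, less where a joint would pass 70% of its speed; a pose out of reach is approached as far as the arm can. A call with a gripper value outside its range is refused whole. The fingers move at their own pace and stop on an object; "squeeze" is the grip in N (left out, the last holds). Time passes only in rows, so rows that repeat a pose let the fingers close. It gives the time, the measured TCP pose, the force and the opening at its end, in the units of the state.
- state(): the state, without advancing time (a new reading comes with each control period).
- get_image(name): name is "scene" or "top"; returns the picture (384x512x3 uint8, red, green, blue); there is no depth.
- get_calibration(name): a dict with "fx", "fy", "cx", "cy" (pixels), "view" (4x4, takes a point from world to camera coordinates). Camera axes: x right, y up, looking along -z (the intrinsics and any distortion apply to the point x, -y, -z); pixel columns grow to the right and rows downward; lengths in m; the calibration is good to about 2 mm. A picture is of the moment at which its call begins. get_calibration takes no time and is no camera call.
- job_done(): hands the job in, once; it reports no verdict.
Trained networks look in the newest picture that a camera, given by its name, has taken for a name from the list of things; names that differ only in an ending like _2 or _b are one class to them, and where a whole thing is asked for, a point or a joint stands for the part that bears it (a point fixed in the world has none). Each returns a list of dicts, best first, with "p" (0 to 1); they miss things now and then, are a little off and sometimes report something else, mostly with a low value. They report only what shows in the picture. A call takes as long as a camera call. They do not tell look-alikes from the thing itself.
- look_for(camera, name): "pixel" ([column, row] in pixels, amid what is visible of it).
The state is a dict: "clock": time; "joint_positions": joint angles; "joint_velocities": joint speeds; "effort": joint torques, N m; "eef_pos": TCP position; "tcp_rot": TCP orientation; "force": force on the tool from outside, world axes, zero at the start; "ft_torque": the same for the moment, N m; "width": finger opening in m.
Only numpy, scipy, OpenCV 4.12 (cv2) and the standard library are available. Lean on these libraries where they do the work, as an engineer would, in place of code of your own. Each camera call takes 0.05 s, during which the arm holds its last target.

## Task

The tall amber bottle stands up out of the white sample box, so the box cannot be closed: tip it over so that it lies flat in its own lane inside the box. Then pinch together the two upright grip fins of the loose lid, fit the lid into the mouth of the box until its flange lies flat on the rim, and let the fins spring apart so that the latches catch under the rim on both sides. Leave everything else on the bench where it is.

Things in the scene. Friction and masses are not known exactly. Their poses are not given: they have to be found in the camera images.
- sample_box: White open box fixed to the bench, 180 mm long (its x) x 116 wide (y) x 68 tall. Origin: centre of its underside, z up. Floor 5 mm, end walls 6, side walls 5 mm thick; inside 168 x 106 mm. A 4 mm divider, top at 45 mm, along y = 0 makes two lanes, each 51 mm wide, 168 mm long.
- box_mouth (a point): Centre of the box's mouth at rim height (68 mm above the bench), axes as the box. A lip along each long side (5 mm wide, from 60 to 68 mm high) narrows the mouth to 168 (x) x 96 mm (y); the lid's teeth catch under these lips. The lid fits either way round.
- tall_bottle: Amber bottle, black cap, 38 mm wide (cap 27 mm wide, the top 22 mm), 112 mm tall, 0.07-0.14 kg. Origin: centre of its foot, z to the cap. It stands at one end of one lane (either), within 12 mm of the end wall; the rest of its lane is empty. Pushed near its top along the lane, away from that end wall, it topples beyond about 25 degrees and then lies in the lane, 38 mm high, clear of the lid.
- short_jar: Amber jar with black cap, 38 mm in diameter, 40 mm tall, standing in the other lane at the opposite end, already low enough. Origin: centre of its foot.
- lid: White loose lid with two dark grey fins, 0.2-0.35 kg, lying right way up. Origin: centre of its plug's underside, z up, x along its length. Plug 162 (x) x 90 (y) x 16 mm deep; on it a flange 178 x 114 mm, z 16 to 21 mm. Fitted: flange on the box's rim, origin 52 mm above the bench under box_mouth, x along the box's x; 3 mm play all round. It can be carried by the pinched fins.
- lid_grip (a point): Point midway between the two fins, 43 mm above the lid's origin (22 mm above the flange's top), axes as the lid: where to pinch from above, closing along the lid's y. Fins: 40 mm long (x), 7 mm thick, upright from the flange to 57 mm above the lid's origin, flat outer faces; 54 mm over both when free, 38 mm fully pinched.
- latch_left (a joint): How far the sprung latch on the lid's +y side (fin and tooth in one piece) is pushed in: 0 (free, out) to 0.008 m (fully in). Spring 3 N at 0, 7 N fully in. Its tooth (28 mm long, 0.5 to 6.5 mm above the lid's origin) reaches 52 mm from the lid's middle when free, too wide for the mouth, and 44 mm fully in.
- latch_right (a joint): The same for the latch on the lid's -y side.
- beaker: bystander: open clear cup, 64 mm wide, 80 mm tall; origin under its centre
- reagent: bystander: large amber bottle, 70 mm wide, 150 mm tall; origin under its centre
- vial_rack: bystander: small white rack with four vials, 90 x 50 mm, 62 mm tall; origin under its centre
- plain_cover: bystander: plain flat white cover, 100 x 100 x 12 mm, without grip fins; it does not belong to the box; origin under its centre
- weigh_pan: bystander: shallow aluminium pan, 110 x 70 x 14 mm; origin under its centre
Mind the look-alikes: they are no part of the job. What is shaped like the sample_box but pink or turquoise is not meant.

How it is judged:
By the outcome, as a careful person would: the job done as asked, in the order asked, and still so for the second after the job is handed in, with the robot touching nothing.
It also fails if it takes over 64 s, if anything falls off the work surface, if the arm or the gripper's body presses on something with over 40 N, if the wrist force passes 120 N, or if a joint passes its speed limit or range.

## Working session

There is one attempt and no reset: what is moved stays moved. The work goes in short steps, Python scripts to look and compute and a tool call to move; the robot and the scene stay as the last step left them, time stands still between calls to the robot, and variables do not carry over. Pictures are saved under pics/ and viewed, and the job is handed in when it is done.

Besides the shell and the picture viewer there is one more tool, called after "Call:" as name([rows], argument=value, ...), one row to a line, values as JSON. move_arm: Moves the arm, as the interface text tells. Its arguments: {"type":"object","properties":{"moves":{"type":"array","items":{"type":"object","properties":{"tx":{"type":"number"},"ty":{"type":"number"},"tz":{"type":"number"},"yaw":{"type":"number"},"claw":{"type":"number"}}}},"squeeze":{"type":"number"}},"required":["moves"]}

```bash
ls; mkdir -p pics; python3 - <<'E'
from workcell import *
import cv2
s=state()
for k in s: print(k,s[k])
for c in ["scene","top"]:
    im=get_image(c); cv2.imwrite(f"pics/{c}0.png",cv2.resize(im[:,:,::-1],(800,600),interpolation=cv2.INTER_CUBIC))
    cal=get_calibration(c); print(c,cal)
    for n in ["sample_box","tall_bottle","short_jar","lid","plain_cover"]:
        print(n,[(d['pixel'],round(d['p'],2)) for d in look_for(c,n)][:4])
E
```

```text
pics
clock 0.0
joint_positions [ 1.20053452  0.42673019  0.07382526  1.60660527 -0.03411513  1.11082963
 -0.06709775]
joint_velocities [ 2.59360591e-04 -1.48419825e-05  4.68967210e-04  6.69476581e-04
 -3.68448800e-04  1.43116954e-04  9.14663403e-04]
effort [-1.27029096e-03 -9.35813141e+01  3.66614878e+00 -4.54182673e+01
 -4.89029009e-02  2.04560906e-02  9.39956703e-05]
eef_pos [ 0.14769737 -0.65817988  0.20477684]
tcp_rot [-0.07796486  0.70326201 -0.70234563  0.07781153]
force [-0.39244278  0.46920705 -0.35297724]
ft_torque [ 0.002349   -0.01348479 -0.02688627]
width 0.09426175900685284
scene {'fx': 416.1357580080738, 'fy': 416.1357580080738, 'cx': 253.8102887429317, 'cy': 185.84963833654353, 'view': array([[ 0.19912772,  0.97990952,  0.01120178, -0.1176015 ],
       [-0.62864726,  0.11896211,  0.76853799,  0.26676797],
       [ 0.7517651 , -0.16007919,  0.63970609, -1.84417176],
       [ 0.        ,  0.        ,  0.        ,  1.        ]])}
sample_box [([293.7, 158.9], 0.69), ([177.6, 162.8], 0.61)]
tall_bottle [([186.9, 211.1], 0.64), ([311.8, 207.7], 0.35)]
short_jar [([366.2, 172.4], 0.31)]
lid [([310.3, 208.4], 0.82), ([388.8, 194.7], 0.22)]
plain_cover [([388.9, 194.9], 0.63), ([366.6, 174.6], 0.61)]
top {'fx': 422.10873374232045, 'fy': 422.10873374232045, 'cx': 252.53032144137197, 'cy': 190.51625969409585, 'view': array([[ 0.01453215, -0.99943495,  0.03030831, -0.02054209],
       [ 0.98448327,  0.0196029 ,  0.17438011, -0.54174907],
       [-0.17487571,  0.0273039 ,  0.98421186, -1.16839516],
       [ 0.        ,  0.        ,  0.        ,  1.        ]])}
sample_box [([315.9, 192.2], 0.97), ([172.7, 257.7], 0.61), ([327.6, 276.6], 0.58)]
tall_bottle [([326.9, 168.6], 0.54)]
short_jar [([311.5, 211.0], 0.51)]
lid [([182.7, 175.4], 0.83)]
plain_cover [([86.2, 217.6], 0.94)]
```

View pics/scene0.png

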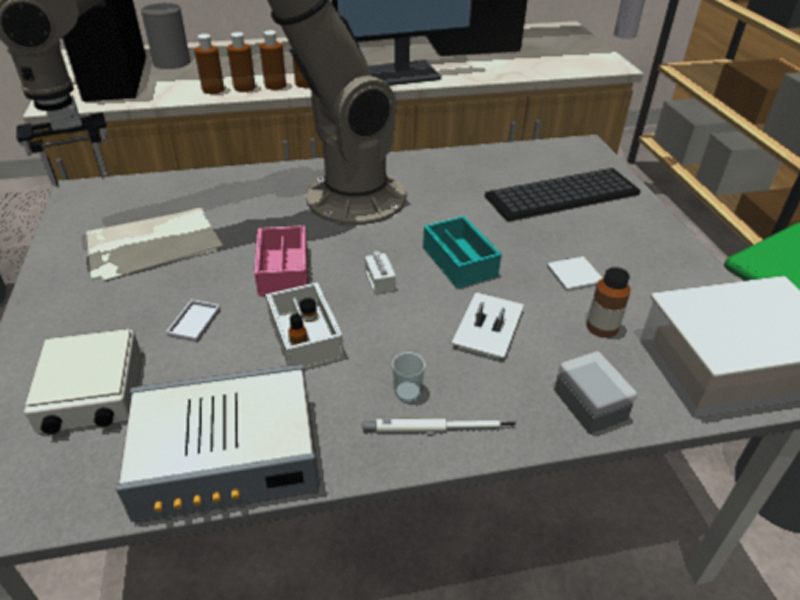

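View pics/top0.png

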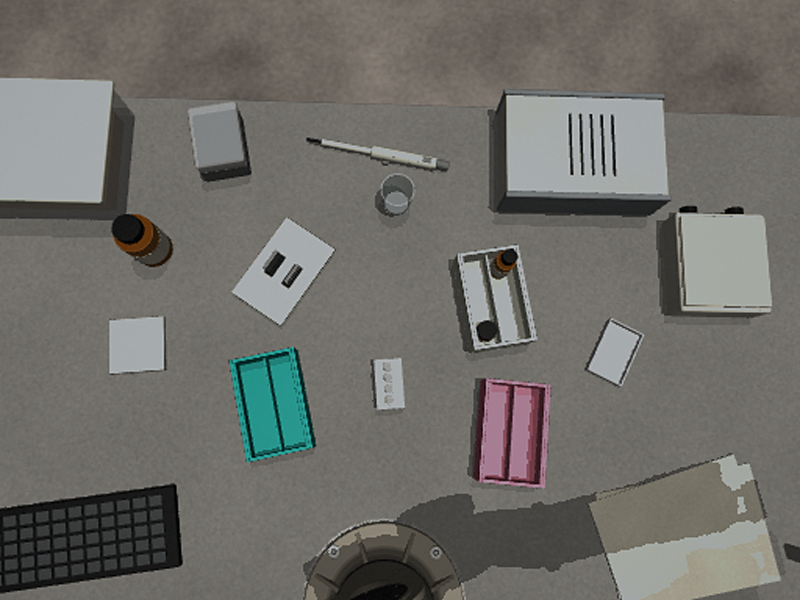

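Candidates (top, native px): white box (318,190), pink (328,277), turquoise (173,258). Only the white one holds the bottles, so it is the box. Lid: (182,175) has two dark fins; (86,217) is the plain cover without fins. Next, an enlarged crop to confirm both.

```bash
python3 - <<'E'
from workcell import *
import cv2, numpy as np
im=get_image("top")[:,:,::-1]
np.save("top.npy",im)
a=cv2.resize(im[150:230,285:350],None,fx=6,fy=6,interpolation=cv2.INTER_CUBIC)
b=cv2.resize(im[130:217,140:222],None,fx=5,fy=5,interpolation=cv2.INTER_CUBIC)
H=max(a.shape[0],b.shape[0]); c=np.zeros((H,a.shape[1]+b.shape[1],3),np.uint8)
c[:a.shape[0],:a.shape[1]]=a; c[:b.shape[0],a.shape[1]:]=b
cv2.imwrite("pics/crop1.png",c); print(c.shape)
E
```

```text
(480, 800, 3)
```

View pics/crop1.png

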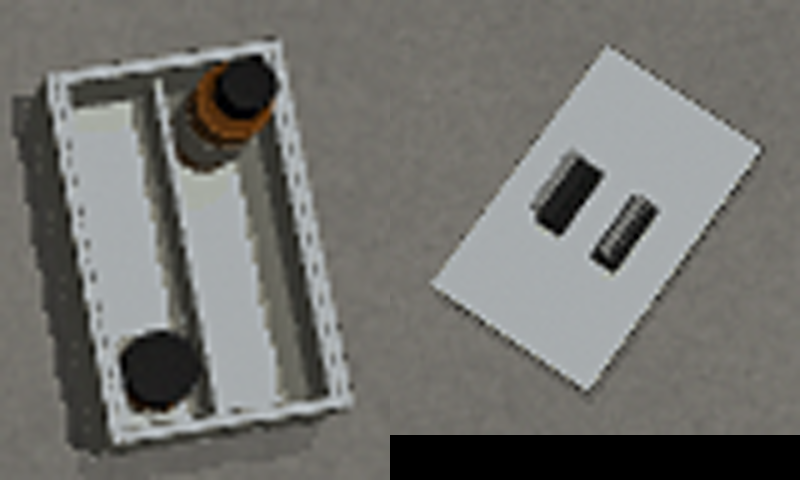

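```bash
cat > h.py <<'E'
from workcell import *
import cv2, numpy as np
from scipy.optimize import least_squares
def proj(c,P):
    P=np.atleast_2d(P); K=get_calibration(c); V=np.array(K['view'])
    q=P@V[:3,:3].T+V[:3,3]
    return np.c_[K['cx']+K['fx']*q[:,0]/-q[:,2], K['cy']+K['fy']*-q[:,1]/-q[:,2]]
def back(c,px,z):
    K=get_calibration(c); V=np.array(K['view']); R=V[:3,:3]; o=-R.T@V[:3,3]
    d=R.T@np.array([(px[0]-K['cx'])/K['fx'],-(px[1]-K['cy'])/K['fy'],-1])
    return o+d*(z-o[2])/d[2]
def rect(p,L,W,z):
    x,y,a=p; c,s=np.cos(a),np.sin(a)
    return np.array([[x+c*u-s*v,y+s*u+c*v,z] for u,v in [(L/2,W/2),(L/2,-W/2),(-L/2,-W/2),(-L/2,W/2)]])
def fitrect(c,px,L,W,z):
    px=np.array(px); w=np.array([back(c,p,z) for p in px]); m=w.mean(0)
    best=None
    for a0 in np.arange(0,np.pi,np.pi/8):
        def f(p):
            q=proj(c,rect(p,L,W,z)); D=np.linalg.norm(q[:,None]-px[None],axis=2); j=D.argmin(1)
            return (q-px[j]).ravel()
        r=least_squares(f,[m[0],m[1],a0])
        if best is None or r.cost<best.cost: best=r
    return best.x,best.fun
E
python3 - <<'E'
from h import *
im=np.load("top.npy")
n=lambda pts,s,o:[((x+.5)/s-.5+o[0],(y+.5)/s-.5+o[1]) for x,y in pts]
box=n([(48,75),(278,38),(350,402),(118,442)],6,(285,150))
lid=n([(220,45),(373,148),(198,392),(40,283)],5,(140,130))
print("box",fitrect("top",box,.18,.116,.068)); print("lid",fitrect("top",lid,.178,.114,.021))
# lid contour
g=im.min(2); m=(g>140).astype(np.uint8)
nlab,lab=cv2.connectedComponents(m); l=lab[190,182]; 
ys,xs=np.where(lab==l); print(len(xs),xs.min(),xs.max(),ys.min(),ys.max())
cs,_=cv2.findContours((lab==l).astype(np.uint8),cv2.RETR_EXTERNAL,cv2.CHAIN_APPROX_NONE)
r=cv2.minAreaRect(max(cs,key=len)); print(r); print("lid2",fitrect("top",cv2.boxPoints(r),.178,.114,.021))
# fins tops / bottle cap / jar cap
print("cap",back("top",n([(247,85)],6,(285,150))[0],.117),"jarcap",back("top",n([(160,368)],6,(285,150))[0],.045))
g2=im.max(2)
# scene
im=get_image("scene")[:,:,::-1]; np.save("scene.npy",im)
a=cv2.resize(im[170:240,165:225],None,fx=6,fy=6,interpolation=cv2.INTER_CUBIC)
b=cv2.resize(im[180:235,280:345],None,fx=6,fy=6,interpolation=cv2.INTER_CUBIC)
c=np.zeros((max(len(a),len(b)),a.shape[1]+b.shape[1],3),np.uint8); c[:len(a),:a.shape[1]]=a;c[:len(b),a.shape[1]:]=b
cv2.imwrite("pics/crop2.png",c)
E
```

```text
box (array([ 0.54638086, -0.19614157,  3.32228572]), array([ 0.91287392,  0.22566237, -0.6677228 ,  0.22861927, -0.61214722,
       -0.25216268,  0.37434601, -0.24934387]))
lid (array([0.59610226, 0.19921321, 2.55708411]), array([-0.04003188,  0.16193329, -0.06898234,  0.06363815, -0.21798236,
       -0.36181755,  0.32984503,  0.11617131]))
1986 148 213 139 207
((180.78378295898438, 172.7027130126953), (37.896732330322266, 60.216278076171875), 35.53767776489258)
lid2 (array([0.59695287, 0.2003272 , 2.56111161]), array([ 0.2327419 , -0.34675721, -0.6479239 , -0.08684121,  0.01379869,
        0.76217357,  0.40667844, -0.3138586 ]))
cap [ 0.60882104 -0.21042935  0.117     ] jarcap [ 0.48632133 -0.18110657  0.045     ]
```

View pics/crop2.png

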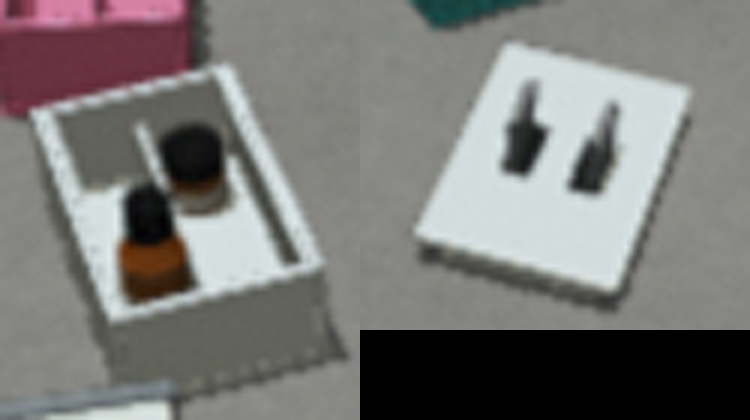

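```bash
cat >> h.py <<'E'
from scipy.ndimage import map_coordinates
def edgefit(ims,p0,L,W,z,rng=3.0,iters=4,skip={}):
    """ims: {cam:img}; refine pose by outer edge gradients; per-cam or joint"""
    p=np.array(p0,float)
    for it in range(iters):
        obs=[]
        for c,im in ims.items():
            g=cv2.GaussianBlur(im.astype(np.float32).mean(2),(0,0),0.6)
            Cn=rect(p,L,W,z); q=proj(c,Cn); cen=q.mean(0)
            for e in range(4):
                if e in skip.get(c,[]): continue
                for t in np.linspace(.08,.92,40):
                    m=q[e]*(1-t)+q[(e+1)%4]*t; d=q[(e+1)%4]-q[e]; nn=np.array([-d[1],d[0]])/np.linalg.norm(d)
                    if nn@(m-cen)<0: nn=-nn
                    s=np.arange(-rng,rng+.01,.25)
                    v=map_coordinates(g,[m[1]+s*nn[1],m[0]+s*nn[0]],order=1)
                    dv=-np.gradient(v,s)  # bright inside
                    k=dv.argmax()
                    if dv[k]<8: continue
                    w=np.clip(dv,0,None)*(abs(s-s[k])<1.2)
                    obs.append((c,e,t,nn,m+nn*(w@s)/w.sum()))
        def f(p):
            Q={c:proj(c,rect(p,L,W,z)) for c in ims}
            return np.array([nn@(Q[c][e]*(1-t)+Q[c][(e+1)%4]*t-m) for c,e,t,nn,m in obs])
        r=least_squares(f,p,loss='soft_l1',f_scale=.3); p=r.x
    res=f(p); 
    st={(c,e):round(float(np.median([res[i] for i,o in enumerate(obs) if o[0]==c and o[1]==e] or [np.nan])),2) for c in ims for e in range(4)}
    return p,len(obs),st
E
python3 - <<'E'
from h import *
T=np.load("top.npy"); S=np.load("scene.npy")
n=lambda pts,s,o:[((x+.5)/s-.5+o[0],(y+.5)/s-.5+o[1]) for x,y in pts]
print(fitrect("scene",n([(35,112),(232,66),(322,268),(108,322)],6,(165,170)),.18,.116,.068))
print(fitrect("scene",n([(150,42),(330,92),(258,292),(55,238)],6,(280,180)),.178,.114,.021))
for nm,p0,L,W,z in [("box",[.546,-.196,.18],.18,.116,.068),("lid",[.597,.2,-.583],.178,.114,.021)]:
    for ims in ({"top":T},{"scene":S},{"top":T,"scene":S}): 
        p,k,st=edgefit(ims,p0,L,W,z); print(nm,p.round(4),k,st)
E
```

```text
(array([ 0.54796595, -0.19293564,  3.30318902]), array([-0.32851232, -0.34099567,  0.10110827, -0.05488228,  0.39293885,
        0.14870729, -0.17342718,  0.13234056]))
(array([0.59946111, 0.20213501, 2.56396573]), array([-0.60887322,  0.20256542,  0.66985768, -0.19803855,  0.0056914 ,
        0.19646634, -0.07398945, -0.25741539]))
box [ 0.5458 -0.1955  0.1761] 160 {('top', 0): 0.05, ('top', 1): 0.06, ('top', 2): 0.07, ('top', 3): 0.08}
box [ 0.5469 -0.1934  0.1774] 160 {('scene', 0): -0.43, ('scene', 1): -0.05, ('scene', 2): -0.51, ('scene', 3): -0.07}
box [ 0.5458 -0.1947  0.1782] 320 {('top', 0): 0.1, ('top', 1): -0.2, ('top', 2): 0.03, ('top', 3): 0.36, ('scene', 0): -0.69, ('scene', 1): 0.27, ('scene', 2): -0.25, ('scene', 3): -0.37}
lid [ 0.5962  0.2    -0.5784] 160 {('top', 0): 0.33, ('top', 1): 0.28, ('top', 2): 0.3, ('top', 3): 0.27}
lid [ 0.598   0.2013 -0.5761] 160 {('scene', 0): -0.1, ('scene', 1): 0.11, ('scene', 2): -0.19, ('scene', 3): 0.15}
lid [ 0.597   0.2007 -0.5765] 320 {('top', 0): 0.45, ('top', 1): -0.08, ('top', 2): 0.2, ('top', 3): 0.64, ('scene', 0): -0.26, ('scene', 1): 0.48, ('scene', 2): -0.05, ('scene', 3): -0.18}
```

```bash
cat >> h.py <<'E'
from scipy.spatial.transform import Rotation as Rn
BOX=np.array([.5461,-.1948,.177]); LID=np.array([.597,.2005,-.577])
def bw(u,v,z,B=BOX):
    c,s=np.cos(B[2]),np.sin(B[2]); return np.array([B[0]+c*u-s*v,B[1]+s*u+c*v,z])
def goto(P,jaw=None):
    s=state(); R=Rn.from_quat(s['tcp_rot']).as_matrix(); d=R.T@(np.array(P)-s['eef_pos'])*1000
    out=dict(zip(('tx','ty','tz'),d.round(1)))
    zj=np.arctan2(R[1,2],R[0,2]); 
    if jaw is not None:
        dj=(jaw-zj+np.pi/2)%np.pi-np.pi/2
        out['yaw']=round(-dj,3)  # tool y down
    print(out,"jaw",round(zj,3),"toolY",R[:,1].round(3),"t",round(s['clock'],2)); return out
E
python3 - <<'E'
from h import *
print(Rn.from_quat(state()['tcp_rot']).as_matrix().round(3))
for P in [bw(.096,-.0265,.19),bw(.096,-.0265,.1)]: print(P); goto(P,BOX[2]+np.pi/2)
E
```

```text
[[-0.976  0.     0.219]
 [-0.219  0.    -0.976]
 [-0.    -1.    -0.   ]]
[ 0.64526618 -0.20398256  0.19      ]
{'tx': np.float64(-584.9), 'ty': np.float64(15.5), 'tz': np.float64(-334.6), 'yaw': np.float64(0.044)} jaw -1.35 toolY [ 0.  0. -1.] t 0.7
[ 0.64526618 -0.20398256  0.1       ]
{'tx': np.float64(-584.9), 'ty': np.float64(105.5), 'tz': np.float64(-334.6), 'yaw': np.float64(0.044)} jaw -1.35 toolY [ 0.  0. -1.] t 0.7
```

Call:
move_arm([
  {"tx":-43,"ty":0,"tz":-25,"claw":255},
  {"tx":-86,"ty":0,"tz":-50,"claw":255},
  {"tx":-130,"ty":0,"tz":-74,"claw":255},
  {"tx":-173,"ty":0,"tz":-99,"claw":255},
  {"tx":-216,"ty":0,"tz":-124,"claw":255},
], squeeze=20)

```text
schema error: expected keys tx, ty, tz, yaw, claw
```

```bash
python3 - <<'E'
from h import *
goto(bw(.096,-.0265,.19),BOX[2]+np.pi/2); s=state(); print(s['width'],s['joint_positions'].round(2),s['eef_pos'])
E
```

```text
{'tx': np.float64(-584.9), 'ty': np.float64(15.5), 'tz': np.float64(-334.6), 'yaw': np.float64(0.044)} jaw -1.35 toolY [ 0.  0. -1.] t 0.7
0.09413385376896236 [ 1.2   0.43  0.07  1.61 -0.03  1.11 -0.07] [ 0.14782336 -0.65856761  0.20546151]
```

Call:
move_arm([
  {"tx":-43,"ty":0,"tz":-25,"yaw":0,"claw":255},
  {"tx":-86,"ty":0,"tz":-50,"yaw":0,"claw":255},
  {"tx":-130,"ty":0,"tz":-74,"yaw":0,"claw":255},
  {"tx":-173,"ty":0,"tz":-99,"yaw":0,"claw":255},
  {"tx":-216,"ty":0,"tz":-124,"yaw":0.04,"claw":255},
], squeeze=20)

```text
clock: 1.2
eef_pos: [0.3326, -0.4888, 0.2057]
tcp_rot: [0.064, -0.704, 0.704, -0.064]
force: [0.5, -0.2, 0.6]
width: 0.0574
```

```bash
python3 - <<'E'
from h import *
goto(bw(.096,-.0265,.19),BOX[2]+np.pi/2); s=state(); print(s['width'],s['joint_positions'].round(2),s['eef_pos'])
E
```

```text
{'tx': np.float64(-358.7), 'ty': np.float64(15.7), 'tz': np.float64(-224.0), 'yaw': np.float64(0.004)} jaw -1.39 toolY [ 0. -0. -1.] t 1.2
0.05739766595863326 [ 0.88  0.29 -0.01  1.8   0.    1.05 -0.53] [ 0.33263377 -0.48879799  0.20572362]
```

Call:
move_arm([
  {"tx":-42,"ty":0,"tz":-26,"yaw":0,"claw":255},
  {"tx":-84,"ty":0,"tz":-52,"yaw":0,"claw":255},
  {"tx":-126,"ty":0,"tz":-79,"yaw":0,"claw":255},
  {"tx":-168,"ty":0,"tz":-105,"yaw":0,"claw":255},
  {"tx":-210,"ty":0,"tz":-131,"yaw":0,"claw":255},
])

```text
clock: 1.7
eef_pos: [0.517, -0.3206, 0.2061]
tcp_rot: [0.063, -0.704, 0.704, -0.064]
force: [0.5, -0.5, 0.0]
width: 0.0176
```

```bash
python3 - <<'E'
from h import *
goto(bw(.096,-.0265,.19),BOX[2]+np.pi/2); s=state(); print(s['width'],s['joint_positions'].round(2),s['eef_pos'])
E
```

```text
{'tx': np.float64(-147.1), 'ty': np.float64(16.1), 'tz': np.float64(-91.8), 'yaw': np.float64(0.003)} jaw -1.39 toolY [ 0.001 -0.001 -1.   ] t 1.7
0.01761064902329407 [ 0.55  0.32 -0.13  1.75  0.05  1.07 -0.98] [ 0.51702891 -0.32064756  0.20606683]
```

Call:
move_arm([
  {"tx":-42,"ty":0,"tz":-26,"yaw":0,"claw":255},
  {"tx":-84,"ty":0,"tz":-52,"yaw":0,"claw":255},
  {"tx":-126,"ty":0,"tz":-79,"yaw":0,"claw":255},
  {"tx":-147,"ty":10,"tz":-92,"yaw":0,"claw":255},
  {"tx":-147,"ty":16,"tz":-92,"yaw":0,"claw":255},
])

```text
clock: 2.2
eef_pos: [0.6476, -0.1992, 0.1891]
tcp_rot: [-0.065, 0.704, -0.704, 0.066]
force: [-0.6, 0.3, -0.5]
width: 0.0005
```

```bash
python3 - <<'E'
from h import *
im=get_image("top")[:,:,::-1]; i2=get_image("scene")[:,:,::-1]
a=cv2.resize(im[120:240,260:370],None,fx=4,fy=4,interpolation=cv2.INTER_CUBIC)
b=cv2.resize(i2[120:240,150:240],None,fx=4,fy=4,interpolation=cv2.INTER_CUBIC)
cv2.imwrite("pics/c3.png",np.hstack([a,b]))
goto(bw(.096,-.0265,.1),BOX[2]+np.pi/2); s=state(); print(s['width'],s['joint_positions'].round(2),s['eef_pos'])
E
```

```text
{'tx': np.float64(-0.8), 'ty': np.float64(88.8), 'tz': np.float64(0.5), 'yaw': np.float64(0.004)} jaw -1.39 toolY [-0.001 -0.    -1.   ] t 2.3
0.0004464103467539082 [ 0.34  0.45 -0.17  1.61  0.08  1.09 -1.25] [ 0.64452773 -0.20359917  0.18881005]
```

View pics/c3.png

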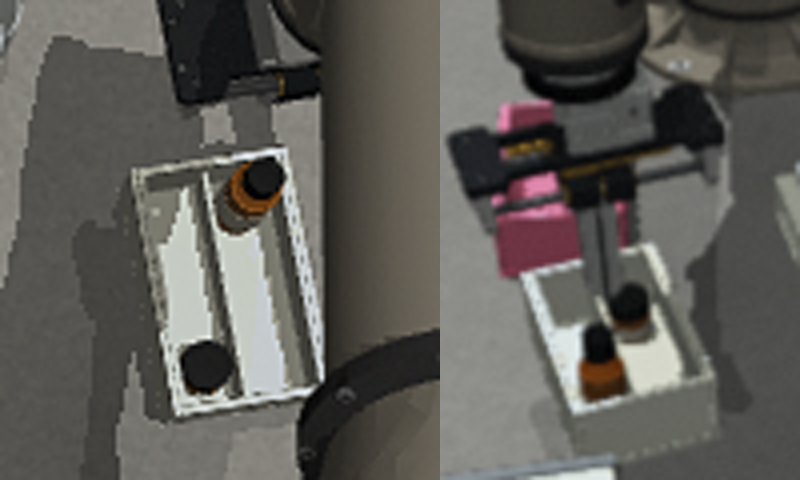

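The bottle still stands at the far right end of its lane, and the fingers hang clear behind it. Descending, then pushing along tool +x (= box −x).

Call:
move_arm([
  {"tx":-1,"ty":40,"tz":0,"yaw":0,"claw":255},
  {"tx":-1,"ty":75,"tz":0,"yaw":0,"claw":255},
  {"tx":-1,"ty":88,"tz":0,"yaw":0,"claw":255},
  {"tx":-1,"ty":88,"tz":0,"yaw":0,"claw":255},
])

```text
clock: 2.7
eef_pos: [0.6439, -0.2045, 0.0997]
tcp_rot: [-0.065, 0.704, -0.704, 0.062]
force: [-0.3, -0.8, 0.2]
width: 0.0007
```

Call:
move_arm([
  {"tx":7,"ty":0,"tz":0,"yaw":0,"claw":255},
  {"tx":14,"ty":0,"tz":0,"yaw":0,"claw":255},
  {"tx":21,"ty":0,"tz":0,"yaw":0,"claw":255},
  {"tx":28,"ty":0,"tz":0,"yaw":0,"claw":255},
  {"tx":35,"ty":0,"tz":0,"yaw":0,"claw":255},
])

```text
clock: 3.2
eef_pos: [0.609, -0.211, 0.1005]
tcp_rot: [0.065, -0.704, 0.704, -0.062]
force: [0.6, 0.6, -0.3]
width: 0.0003
```

```bash
python3 - <<'E'
from h import *
im=get_image("top")[:,:,::-1]; i2=get_image("scene")[:,:,::-1]
a=cv2.resize(im[120:240,260:370],None,fx=4,fy=4,interpolation=cv2.INTER_CUBIC)
b=cv2.resize(i2[120:240,150:240],None,fx=4,fy=4,interpolation=cv2.INTER_CUBIC)
cv2.imwrite("pics/c4.png",np.hstack([a,b]))
goto(bw(.0,-.0265,.1),BOX[2]+np.pi/2); s=state(); print(s['force'],s['eef_pos'])
E
```

```text
{'tx': np.float64(58.6), 'ty': np.float64(0.5), 'tz': np.float64(-0.8), 'yaw': np.float64(0.002)} jaw -1.392 toolY [-0.004 -0.001 -1.   ] t 3.3
[ 0.75775877  0.03186251 -0.05616542] [ 0.60856464 -0.21126336  0.10021465]
```

View pics/c4.png

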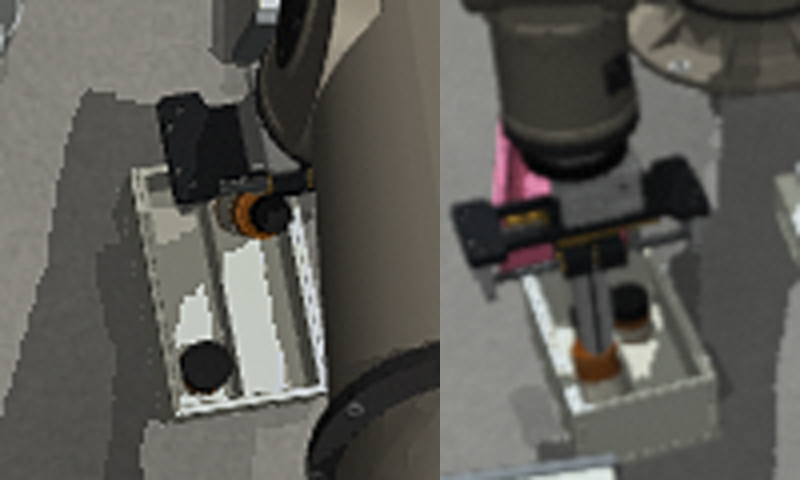

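It is tilting forward (cap now near (270,215) in the crop). Pushing on.

Call:
move_arm([
  {"tx":8,"ty":0,"tz":0,"yaw":0,"claw":255},
  {"tx":16,"ty":0,"tz":0,"yaw":0,"claw":255},
  {"tx":24,"ty":0,"tz":0,"yaw":0,"claw":255},
  {"tx":32,"ty":0,"tz":0,"yaw":0,"claw":255},
  {"tx":40,"ty":0,"tz":0,"yaw":0,"claw":255},
])

```text
clock: 3.8
eef_pos: [0.5684, -0.2185, 0.1004]
tcp_rot: [0.065, -0.704, 0.704, -0.062]
force: [-0.0, -0.9, 0.2]
width: 0.0008
```

```bash
python3 - <<'E'
from h import *
im=get_image("top")[:,:,::-1]; i2=get_image("scene")[:,:,::-1]
a=cv2.resize(im[120:240,260:370],None,fx=4,fy=4,interpolation=cv2.INTER_CUBIC)
b=cv2.resize(i2[120:240,150:240],None,fx=4,fy=4,interpolation=cv2.INTER_CUBIC)
cv2.imwrite("pics/c5.png",np.hstack([a,b]))
s=state(); print(s['force'],s['eef_pos'])
E
```

```text
[-0.72920964 -0.20282244 -0.51738011] [ 0.56804466 -0.21889784  0.10043962]
```

View pics/c5.png

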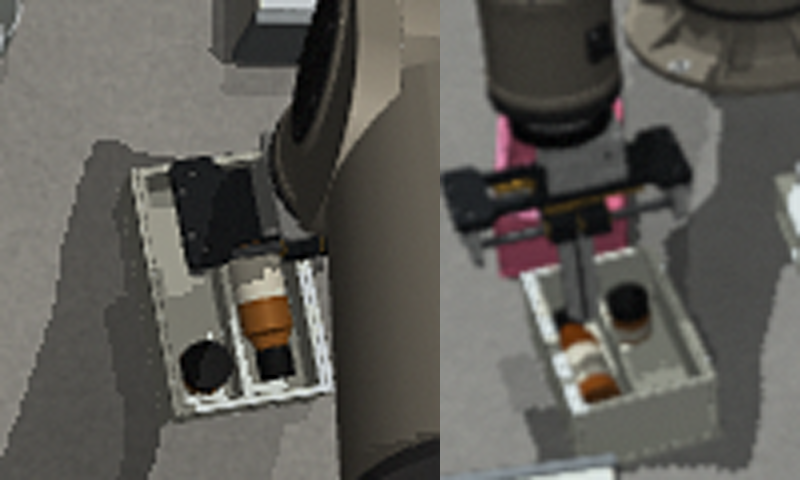

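The bottle now lies in its lane, cap at (275,365) in the crop toward the near end. Raising, opening, moving to the lid.

```bash
python3 - <<'E'
from h import *
P=np.array([LID[0],LID[1],.15]); goto(P,LID[2]+np.pi/2); print(state()['joint_positions'].round(2))
E
```

```text
{'tx': np.float64(-102.7), 'ty': np.float64(-50.0), 'tz': np.float64(-407.6), 'yaw': np.float64(0.755)} jaw -1.392 toolY [-0.004 -0.001 -1.   ] t 3.9
[ 0.39  0.44 -0.17  1.84  0.1   0.88 -1.21]
```

Call:
move_arm([
  {"tx":0,"ty":-45,"tz":0,"yaw":0,"claw":255},
  {"tx":0,"ty":-80,"tz":0,"yaw":0,"claw":255},
  {"tx":0,"ty":-80,"tz":0,"yaw":0,"claw":150},
])

```text
clock: 4.2
eef_pos: [0.571, -0.2195, 0.1854]
tcp_rot: [0.062, -0.703, 0.705, -0.064]
force: [0.5, 0.5, -0.0]
width: 0.0052
```

```bash
python3 - <<'E'
from h import *
P=np.array([LID[0],LID[1],.15]); goto(P,LID[2]+np.pi/2); print(state()['eef_pos'])
E
```

```text
{'tx': np.float64(-100.0), 'ty': np.float64(34.3), 'tz': np.float64(-408.8), 'yaw': np.float64(0.755)} jaw -1.393 toolY [ 0.002 -0.003 -1.   ] t 4.2
[ 0.57098964 -0.21945416  0.18537174]
```

Call:
move_arm([
  {"tx":-7,"ty":0,"tz":-28,"yaw":-0.14,"claw":100},
  {"tx":-14,"ty":0,"tz":-56,"yaw":-0.28,"claw":60},
  {"tx":-21,"ty":0,"tz":-84,"yaw":-0.42,"claw":30},
  {"tx":-28,"ty":0,"tz":-112,"yaw":-0.56,"claw":0},
  {"tx":-35,"ty":0,"tz":-140,"yaw":-0.7,"claw":0},
])

```text
clock: 4.7
eef_pos: [0.5806, -0.0742, 0.1846]
tcp_rot: [0.302, -0.638, 0.64, -0.303]
force: [0.9, -0.2, 0.1]
width: 0.0448
```

```bash
python3 - <<'E'
from h import *
P=np.array([LID[0],LID[1],.15]); goto(P,LID[2]+np.pi/2); print(state()['joint_positions'].round(2))
E
```

```text
{'tx': np.float64(-222.8), 'ty': np.float64(33.9), 'tz': np.float64(-161.6), 'yaw': np.float64(1.461)} jaw -0.687 toolY [ 0.002 -0.003 -1.   ] t 4.7
[ 0.31  0.32 -0.36  1.82  0.14  1.02 -0.79]
```

Call:
move_arm([
  {"tx":-30,"ty":0,"tz":-20,"yaw":-0.145,"claw":0},
  {"tx":-60,"ty":0,"tz":-40,"yaw":-0.29,"claw":0},
  {"tx":-90,"ty":0,"tz":-60,"yaw":-0.435,"claw":0},
  {"tx":-120,"ty":0,"tz":-80,"yaw":-0.58,"claw":0},
  {"tx":-150,"ty":0,"tz":-105,"yaw":-0.725,"claw":0},
])

```text
clock: 5.2
eef_pos: [0.5947, 0.1095, 0.1838]
tcp_rot: [0.511, -0.488, 0.49, -0.511]
force: [1.0, 0.3, 0.1]
width: 0.0853
```

```bash
python3 - <<'E'
from h import *
P=np.array([LID[0],LID[1],.15]); goto(P,LID[2]+np.pi/2); print(state()['joint_positions'].round(2))
E
```

```text
{'tx': np.float64(-90.9), 'ty': np.float64(33.5), 'tz': np.float64(6.1), 'yaw': np.float64(-0.95)} jaw 0.044 toolY [ 0.002 -0.003 -1.   ] t 5.2
[ 0.15  0.38 -0.56  1.76  0.23  1.06 -0.45]
```

Call:
move_arm([
  {"tx":-20,"ty":0,"tz":1,"yaw":-0.145,"claw":0},
  {"tx":-40,"ty":0,"tz":2,"yaw":-0.29,"claw":0},
  {"tx":-60,"ty":0,"tz":4,"yaw":-0.435,"claw":0},
  {"tx":-80,"ty":15,"tz":6,"yaw":-0.58,"claw":0},
  {"tx":-91,"ty":33,"tz":6,"yaw":-0.725,"claw":0},
])

```text
clock: 5.7
eef_pos: [0.5971, 0.2029, 0.1504]
tcp_rot: [-0.652, 0.272, -0.275, 0.652]
force: [0.2, -1.1, -0.8]
width: 0.0938
```

Call:
move_arm([
  {"tx":0,"ty":0,"tz":0,"yaw":-0.14,"claw":0},
  {"tx":0,"ty":0,"tz":0,"yaw":-0.22,"claw":0},
  {"tx":0,"ty":0,"tz":0,"yaw":-0.22,"claw":0},
])

```text
clock: 6.0
eef_pos: [0.5969, 0.2031, 0.1497]
tcp_rot: [-0.678, 0.199, -0.201, 0.678]
force: [-0.4, 1.3, 0.7]
width: 0.094
```

```bash
python3 - <<'E'
from h import *
P=np.array([LID[0],LID[1],.08]); goto(P,LID[2]+np.pi/2); print(state()['joint_positions'].round(2),state()['width'])
i2=get_image("scene")[:,:,::-1]; im=get_image("top")[:,:,::-1]
cv2.imwrite("pics/c6.png",np.hstack([cv2.resize(i2[110:250,260:360],None,fx=4,fy=4,interpolation=cv2.INTER_CUBIC),cv2.resize(im[100:240,135:235],None,fx=4,fy=4,interpolation=cv2.INTER_CUBIC)]))
E
```

```text
{'tx': np.float64(1.3), 'ty': np.float64(69.7), 'tz': np.float64(-2.2), 'yaw': np.float64(0.004)} jaw 0.998 toolY [ 0.003 -0.001 -1.   ] t 6.0
[ 0.13  0.51 -0.76  1.73  0.4   1.06  0.24] 0.09398489467090437
```

View pics/c6.png

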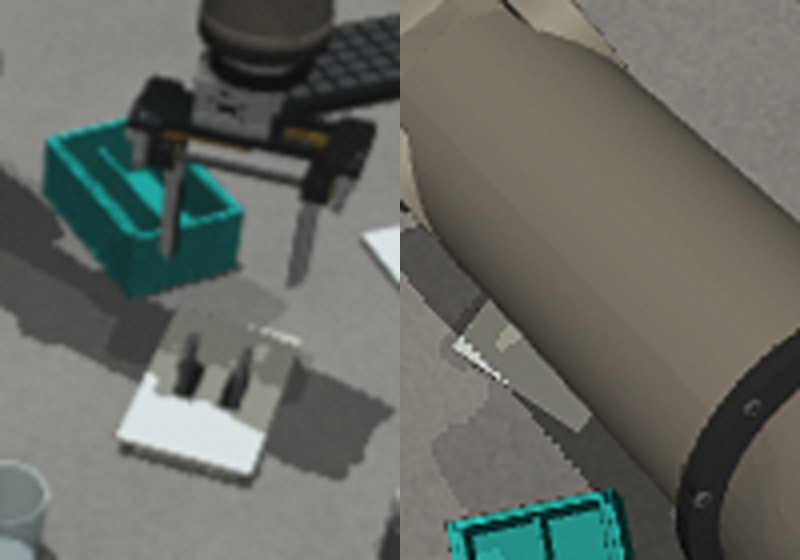

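The jaws straddle the fins and align with the lid. Descending.

Call:
move_arm([
  {"tx":1,"ty":40,"tz":-2,"yaw":0,"claw":0},
  {"tx":1,"ty":75,"tz":-2,"yaw":0,"claw":0},
  {"tx":1,"ty":105,"tz":-2,"yaw":0,"claw":0},
  {"tx":1,"ty":122,"tz":-2,"yaw":0,"claw":0},
  {"tx":1,"ty":123,"tz":-2,"yaw":0,"claw":0},
])

```text
clock: 6.6
eef_pos: [0.5963, 0.2001, 0.0254]
tcp_rot: [0.678, -0.201, 0.202, -0.677]
force: [-0.5, -0.7, 0.6]
width: 0.094
```

```bash
python3 - <<'E'
from h import *
P=np.array([LID[0],LID[1],.026]); goto(P,LID[2]+np.pi/2); print(state()['force'])
i2=get_image("scene")[:,:,::-1]
cv2.imwrite("pics/c7.png",cv2.resize(i2[140:250,265:355],None,fx=6,fy=5.4,interpolation=cv2.INTER_CUBIC))
E
```

```text
{'tx': np.float64(0.4), 'ty': np.float64(-0.6), 'tz': np.float64(0.7), 'yaw': np.float64(-0.002)} jaw 0.992 toolY [ 0.001 -0.002 -1.   ] t 6.6
[-0.45836011 -0.65949485  0.57571042]
```

View pics/c7.png

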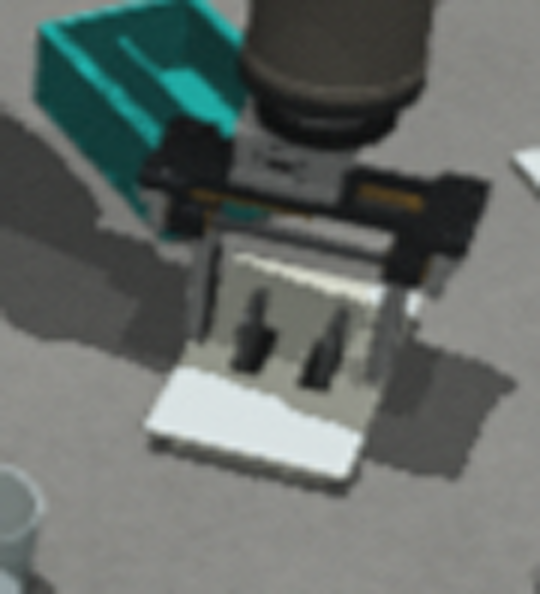

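Call:
move_arm([
  {"tx":0,"ty":0,"tz":0,"yaw":0,"claw":120},
  {"tx":0,"ty":0,"tz":0,"yaw":0,"claw":220},
  {"tx":0,"ty":0,"tz":0,"yaw":0,"claw":220},
  {"tx":0,"ty":0,"tz":0,"yaw":0,"claw":220},
  {"tx":0,"ty":0,"tz":0,"yaw":0,"claw":220},
], squeeze=40)

```text
clock: 7.15
eef_pos: [0.5972, 0.2006, 0.0272]
tcp_rot: [0.678, -0.201, 0.203, -0.678]
force: [-0.8, 0.4, -0.2]
width: 0.0572
```

Call:
move_arm([
  {"tx":0,"ty":0,"tz":0,"yaw":0,"claw":220},
  {"tx":0,"ty":0,"tz":0,"yaw":0,"claw":220},
  {"tx":0,"ty":0,"tz":0,"yaw":0,"claw":220},
])

```text
clock: 7.45
eef_pos: [0.5973, 0.2006, 0.0276]
tcp_rot: [0.678, -0.201, 0.203, -0.678]
force: [-4.2, -1.2, 6.6]
width: 0.0363
```

Fins are pinched (36 mm reading against 38 nominal). Lifting.

Call:
move_arm([
  {"tx":0,"ty":-10,"tz":0,"yaw":0,"claw":220},
  {"tx":0,"ty":-30,"tz":0,"yaw":0,"claw":220},
  {"tx":0,"ty":-60,"tz":0,"yaw":0,"claw":220},
  {"tx":0,"ty":-95,"tz":0,"yaw":0,"claw":220},
  {"tx":0,"ty":-125,"tz":0,"yaw":0,"claw":220},
])

```text
clock: 7.95
eef_pos: [0.5967, 0.2009, 0.1546]
tcp_rot: [-0.678, 0.201, -0.203, 0.678]
force: [0.7, 0.4, -2.7]
width: 0.0362
```

```bash
python3 - <<'E'
from h import *
goto(bw(0,0,.15),BOX[2]+np.pi/2); s=state(); print(s['force'],s['width'],s['eef_pos'],s['joint_positions'].round(2))
i2=get_image("scene")[:,:,::-1]
cv2.imwrite("pics/c8.png",cv2.resize(i2[90:250,255:365],None,fx=4,fy=4,interpolation=cv2.INTER_CUBIC)[:600])
E
```

```text
{'tx': np.float64(174.0), 'ty': np.float64(4.8), 'tz': np.float64(-359.0), 'yaw': np.float64(-0.756)} jaw 0.992 toolY [ 0.003 -0.001 -1.   ] t 7.95
[ 0.74740569  0.42053514 -2.74463214] 0.03620174500471498 [0.59674412 0.20091618 0.15459948] [ 0.14  0.5  -0.76  1.73  0.39  1.07  0.24]
```

View pics/c8.png

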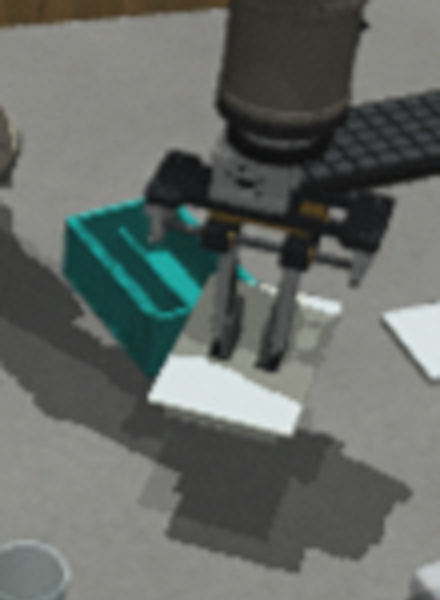

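The lid is held level. Carrying it to the box at the same height, clear of the 80 mm beaker.

Call:
move_arm([
  {"tx":10,"ty":0,"tz":-20,"yaw":-0.05,"claw":220},
  {"tx":25,"ty":0,"tz":-52,"yaw":-0.12,"claw":220},
  {"tx":41,"ty":0,"tz":-85,"yaw":-0.19,"claw":220},
  {"tx":57,"ty":0,"tz":-118,"yaw":-0.26,"claw":220},
  {"tx":73,"ty":0,"tz":-151,"yaw":-0.33,"claw":220},
])

```text
clock: 8.5
eef_pos: [0.5767, 0.0344, 0.1593]
tcp_rot: [-0.701, 0.084, -0.089, 0.702]
force: [0.8, -0.3, -3.0]
width: 0.0359
```

```bash
python3 - <<'E'
from h import *
goto(bw(0,0,.15),BOX[2]+np.pi/2); s=state(); print(s['force'],s['width'],s['eef_pos'],s['joint_positions'].round(2))
E
```

```text
{'tx': np.float64(26.0), 'ty': np.float64(8.9), 'tz': np.float64(-229.8), 'yaw': np.float64(-0.422)} jaw 1.325 toolY [ 0.008  0.001 -1.   ] t 8.5
[ 0.82557696 -0.28990113 -2.98737954] 0.035898114848175754 [0.57666285 0.0343808  0.15933515] [ 0.49  0.43 -0.84  1.84  0.37  1.03  0.83]
```

Call:
move_arm([
  {"tx":4,"ty":0,"tz":-33,"yaw":-0.07,"claw":220},
  {"tx":8,"ty":0,"tz":-66,"yaw":-0.14,"claw":220},
  {"tx":12,"ty":0,"tz":-100,"yaw":-0.21,"claw":220},
  {"tx":16,"ty":0,"tz":-133,"yaw":-0.28,"claw":220},
  {"tx":20,"ty":0,"tz":-166,"yaw":-0.35,"claw":220},
])

```text
clock: 9.0
eef_pos: [0.5553, -0.1329, 0.1593]
tcp_rot: [0.706, 0.041, -0.035, -0.706]
force: [0.4, 0.1, -2.6]
width: 0.0359
```

```bash
python3 - <<'E'
from h import *
goto(bw(0,0,.15),BOX[2]+np.pi/2); s=state(); print(s['force'],s['width'],s['eef_pos'],s['joint_positions'].round(2))
E
```

```text
{'tx': np.float64(-15.8), 'ty': np.float64(9.2), 'tz': np.float64(-60.6), 'yaw': np.float64(-0.069)} jaw 1.678 toolY [ 0.009  0.    -1.   ] t 9.0
[ 0.40747018  0.08586408 -2.62389266] 0.03593795048081906 [ 0.55525221 -0.13286343  0.15934683] [ 0.83  0.43 -0.89  1.85  0.39  1.03  1.46]
```

Call:
move_arm([
  {"tx":-5,"ty":5,"tz":-22,"yaw":-0.03,"claw":220},
  {"tx":-11,"ty":9,"tz":-45,"yaw":-0.05,"claw":220},
  {"tx":-16,"ty":9,"tz":-61,"yaw":-0.069,"claw":220},
  {"tx":-16,"ty":20,"tz":-61,"yaw":-0.069,"claw":220},
  {"tx":-16,"ty":30,"tz":-61,"yaw":-0.069,"claw":220},
])

```text
clock: 9.5
eef_pos: [0.546, -0.1952, 0.1287]
tcp_rot: [0.705, 0.065, -0.059, -0.704]
force: [-1.1, -0.1, -2.9]
width: 0.0361
```

```bash
python3 - <<'E'
from h import *
goto(bw(0,0,.12),BOX[2]+np.pi/2); s=state(); print(s['force'],s['width'],s['eef_pos'],s['joint_positions'].round(2))
i2=get_image("scene")[:,:,::-1]; im=get_image("top")[:,:,::-1]; np.save("s9.npy",i2);np.save("t9.npy",im)
cv2.imwrite("pics/c9.png",np.hstack([cv2.resize(i2[110:250,140:240],None,fx=4,fy=4,interpolation=cv2.INTER_CUBIC),cv2.resize(im[120:260,260:360],None,fx=4,fy=4,interpolation=cv2.INTER_CUBIC)]))
E
```

```text
{'tx': np.float64(0.0), 'ty': np.float64(8.7), 'tz': np.float64(0.3), 'yaw': np.float64(-0.002)} jaw 1.746 toolY [ 0.009  0.    -1.   ] t 9.5
[-1.09918178 -0.0874854  -2.86072959] 0.03609005748014968 [ 0.54604426 -0.19515295  0.12872068] [ 0.91  0.48 -0.87  1.86  0.44  0.99  1.6 ]
```

View pics/c9.png

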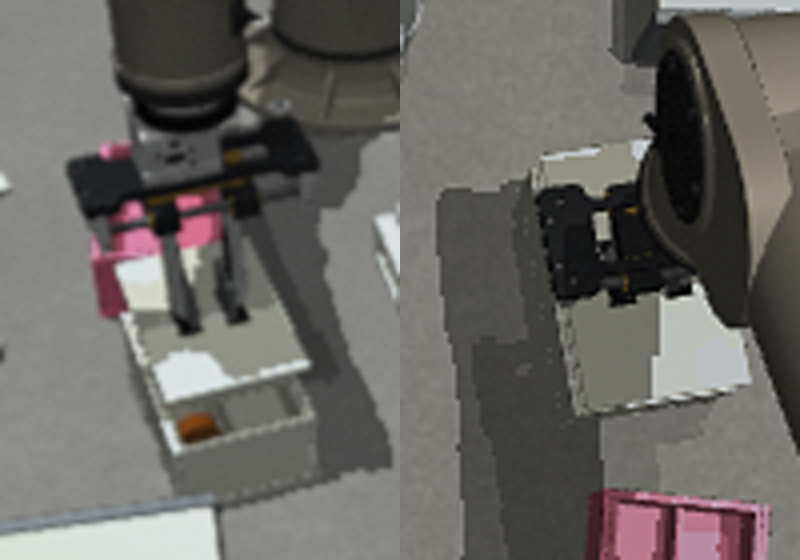

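```bash
python3 - <<'E'
from h import *
S=np.load("s9.npy");T=np.load("t9.npy")
p=[.546,-.195,.177]
out=[]
for c,im,(r0,r1,c0,c1) in [("scene",S,(160,250,150,230)),("top",T,(145,235,285,365))]:
    k=6; a=cv2.resize(im[r0:r1,c0:c1],None,fx=k,fy=k,interpolation=cv2.INTER_CUBIC)[:540,:400*2]
    for L,W,z,col in [(.178,.114,.122,(0,0,255)),(.18,.116,.068,(0,200,0))]:
        q=((proj(c,rect(p,L,W,z))-[c0,r0]+.5)*k).round().astype(int); cv2.polylines(a,[q.reshape(-1,1,2)],True,col,1)
    out.append(a[:, :400])
cv2.imwrite("pics/c10.png",np.hstack(out))
for ims in ({"top":T},):
  for sk in ({"top":[1]},{"top":[1,0]},):
    print(edgefit(ims,p,.178,.114,.122,rng=2,skip=sk))
E
```

```text
(array([ 0.542561  , -0.19644793,  0.18022786]), 90, {('top', 0): -0.29, ('top', 1): nan, ('top', 2): -0.54, ('top', 3): 0.02})
(array([ 0.54137748, -0.19678084,  0.18225639]), 60, {('top', 0): nan, ('top', 1): nan, ('top', 2): -0.07, ('top', 3): -0.03})
```

View pics/c10.png

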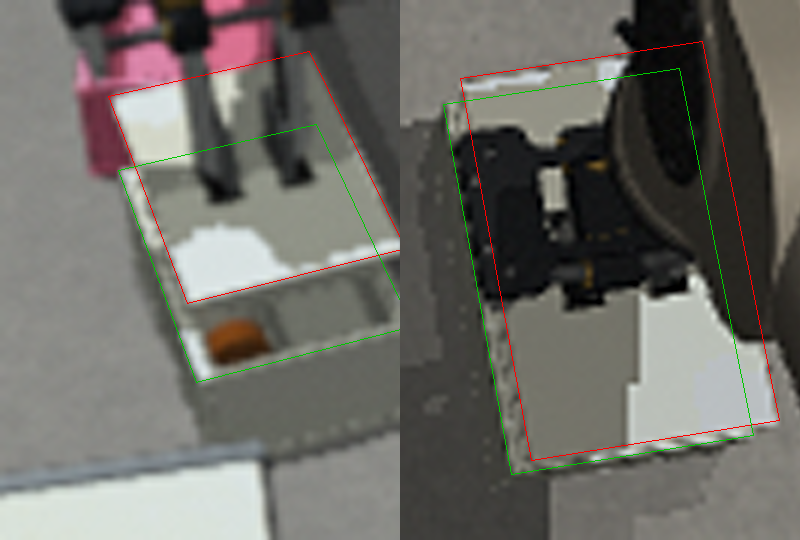

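```bash
python3 - <<'E'
from h import *
T=np.load("t9.npy"); S=np.load("s9.npy"); p=[.546,-.195,.177]
def ov(c,im,r0,r1,c0,c1,k):
    a=cv2.resize(im[r0:r1,c0:c1],None,fx=k,fy=k,interpolation=cv2.INTER_NEAREST)
    for L,W,z,col in [(.178,.114,.122,(0,0,255)),(.18,.116,.068,(0,200,0))]:
        q=((proj(c,rect(p,L,W,z))-[c0,r0]+.5)*k).round().astype(int); cv2.polylines(a,[q.reshape(-1,1,2)],True,col,1)
    return a
cv2.imwrite("pics/c11.png",np.hstack([ov("top",T,150,175,290,320,13)[:,:390],ov("top",T,203,228,298,328,13)[:,:390]]))
cv2.imwrite("pics/c11b.png",np.hstack([ov("scene",S,168,193,165,195,13),ov("scene",S,193,218,176,206,13)]))
E
```

```text
(no output)
```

View pics/c11.png

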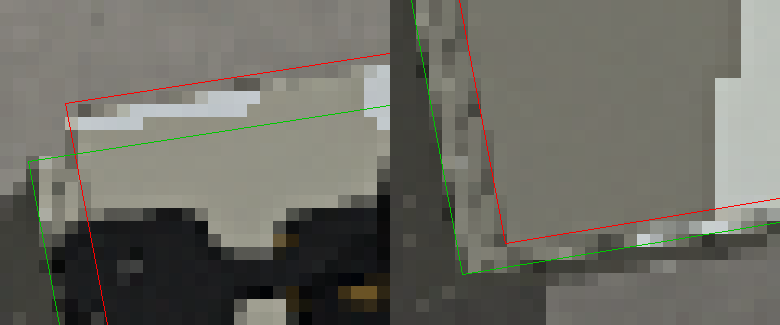

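View pics/c11b.png

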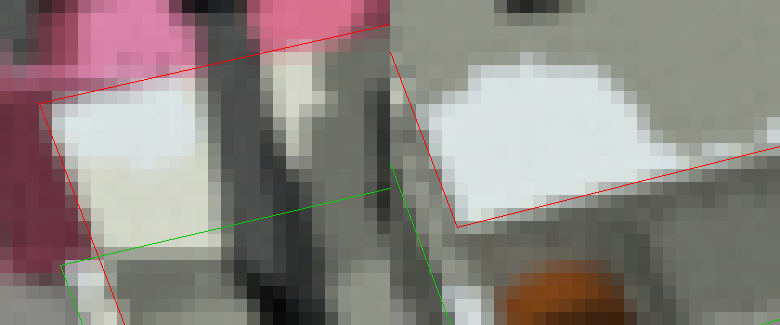

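Overlay agrees within about 1 px (2 mm) in both cameras, inside the play. Descending carefully.

Call:
move_arm([
  {"tx":0,"ty":10,"tz":0,"yaw":0,"claw":220},
  {"tx":0,"ty":20,"tz":0,"yaw":0,"claw":220},
  {"tx":0,"ty":28,"tz":0,"yaw":0,"claw":220},
  {"tx":0,"ty":33,"tz":0,"yaw":0,"claw":220},
  {"tx":0,"ty":36,"tz":0,"yaw":0,"claw":220},
])

```text
clock: 10.1
eef_pos: [0.5455, -0.1938, 0.0911]
tcp_rot: [-0.704, -0.065, 0.061, 0.705]
force: [0.4, 0.3, -2.1]
width: 0.0358
```

```bash
python3 - <<'E'
from h import *
goto(bw(0,0,.079),BOX[2]+np.pi/2); s=state(); print(s['force'],s['ft_torque'],s['width'],s['eef_pos'])
E
```

```text
{'tx': np.float64(0.3), 'ty': np.float64(12.1), 'tz': np.float64(-1.1), 'yaw': np.float64(0.001)} jaw 1.748 toolY [ 0.006  0.002 -1.   ] t 10.1
[ 0.40288387  0.29031911 -2.08769751] [ 0.05413256 -0.13614645  0.01299002] 0.03577546472215821 [ 0.54552292 -0.19375481  0.091113  ]
```

The plug is about 4 mm into the mouth and the force is still only the lid's weight. Continuing.

Call:
move_arm([
  {"tx":0,"ty":3,"tz":-1,"yaw":0,"claw":220},
  {"tx":0,"ty":6,"tz":-1,"yaw":0,"claw":220},
  {"tx":0,"ty":8,"tz":-1,"yaw":0,"claw":220},
])

```text
clock: 10.4
eef_pos: [0.5458, -0.1948, 0.083]
tcp_rot: [-0.704, -0.065, 0.06, 0.705]
force: [0.3, -0.5, -3.3]
width: 0.0359
```

```bash
python3 - <<'E'
from h import *
goto(bw(0,0,.079),BOX[2]+np.pi/2); s=state(); print(s['force'],s['ft_torque'],s['width'],s['eef_pos'])
E
```

```text
{'tx': np.float64(0.3), 'ty': np.float64(4.0), 'tz': np.float64(-0.0), 'yaw': np.float64(0.0)} jaw 1.748 toolY [ 0.006  0.002 -1.   ] t 10.4
[ 0.27493791 -0.47026379 -3.31598235] [ 0.07414786 -0.18653136 -0.00952387] 0.03587992623410574 [ 0.54580266 -0.19483435  0.0829826 ]
```

Call:
move_arm([
  {"tx":0,"ty":2,"tz":0,"yaw":0,"claw":220},
  {"tx":0,"ty":4,"tz":0,"yaw":0,"claw":220},
  {"tx":0,"ty":4.5,"tz":0,"yaw":0,"claw":220},
])

```text
clock: 10.7
eef_pos: [0.5461, -0.1949, 0.0795]
tcp_rot: [-0.704, -0.065, 0.06, 0.704]
force: [-7.7, 1.5, 21.1]
width: 0.0361
```

```bash
python3 - <<'E'
from h import *
goto(bw(0,0,.079),BOX[2]+np.pi/2); s=state(); print(s['force'],s['ft_torque'],s['width'],s['eef_pos'])
E
```

```text
{'tx': np.float64(0.0), 'ty': np.float64(0.5), 'tz': np.float64(0.1), 'yaw': np.float64(0.0)} jaw 1.748 toolY [ 0.007  0.001 -1.   ] t 10.7
[-7.71505681  1.48006679 21.07394862] [0.38689815 1.92522418 0.01137003] 0.036134813963242404 [ 0.54610319 -0.19486099  0.07945929]
```

```bash
python3 - <<'E'
from h import *
i2=get_image("scene")[:,:,::-1]; im=get_image("top")[:,:,::-1]
cv2.imwrite("pics/c12.png",np.hstack([cv2.resize(i2[150:250,150:230],None,fx=5,fy=5,interpolation=cv2.INTER_CUBIC),cv2.resize(im[145:245,285:365],None,fx=5,fy=5,interpolation=cv2.INTER_CUBIC)]))
E
```

```text
(no output)
```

View pics/c12.png

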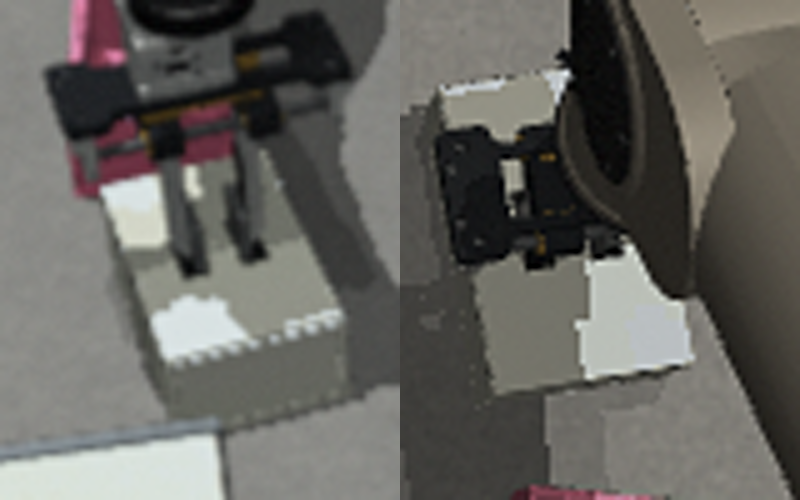

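The flange covers the rim all round with no gap visible. Releasing the fins while holding position.

Call:
move_arm([
  {"tx":0,"ty":0,"tz":0,"yaw":0,"claw":130},
  {"tx":0,"ty":0,"tz":0,"yaw":0,"claw":80},
  {"tx":0,"ty":0,"tz":0,"yaw":0,"claw":30},
  {"tx":0,"ty":0,"tz":0,"yaw":0,"claw":20},
  {"tx":0,"ty":0,"tz":0,"yaw":0,"claw":20},
])

```text
clock: 11.3
eef_pos: [0.5462, -0.1949, 0.0795]
tcp_rot: [-0.704, -0.065, 0.06, 0.704]
force: [0.0, -0.1, -0.0]
width: 0.0725
```

Call:
move_arm([
  {"tx":0,"ty":0,"tz":0,"yaw":0,"claw":20},
  {"tx":0,"ty":0,"tz":0,"yaw":0,"claw":20},
  {"tx":0,"ty":0,"tz":0,"yaw":0,"claw":20},
])

```text
clock: 11.6
eef_pos: [0.5462, -0.1949, 0.0796]
tcp_rot: [-0.704, -0.065, 0.06, 0.704]
force: [-1.3, -0.6, -0.1]
width: 0.0863
```

Now straight up and away, to look at the result unobstructed.

Call:
move_arm([
  {"tx":0,"ty":-20,"tz":0,"yaw":0,"claw":20},
  {"tx":0,"ty":-55,"tz":0,"yaw":0,"claw":20},
  {"tx":0,"ty":-95,"tz":0,"yaw":0,"claw":20},
  {"tx":0,"ty":-135,"tz":0,"yaw":0,"claw":20},
  {"tx":0,"ty":-150,"tz":0,"yaw":0,"claw":20},
])

```text
clock: 12.1
eef_pos: [0.5465, -0.195, 0.2333]
tcp_rot: [0.705, 0.066, -0.059, -0.704]
force: [0.5, 0.6, -0.5]
width: 0.0864
```

Call:
move_arm([
  {"tx":0,"ty":0,"tz":45,"yaw":0,"claw":20},
  {"tx":0,"ty":0,"tz":-45,"yaw":0,"claw":20},
  {"tx":0,"ty":0,"tz":-90,"yaw":0,"claw":20},
  {"tx":0,"ty":0,"tz":-135,"yaw":0,"claw":20},
  {"tx":0,"ty":0,"tz":-180,"yaw":0,"claw":20},
])

```text
clock: 12.6
eef_pos: [0.5737, -0.3496, 0.2332]
tcp_rot: [0.705, 0.066, -0.059, -0.704]
force: [0.5, -0.2, -0.0]
width: 0.0867
```

```bash
python3 - <<'E'
from h import *
print(state()['eef_pos'],state()['joint_positions'].round(2))
i2=get_image("scene")[:,:,::-1]; im=get_image("top")[:,:,::-1]; np.save("s13.npy",i2);np.save("t13.npy",im)
cv2.imwrite("pics/c13.png",np.hstack([cv2.resize(i2[150:250,150:230],None,fx=5,fy=5,interpolation=cv2.INTER_CUBIC),cv2.resize(im[145:245,285:365],None,fx=5,fy=5,interpolation=cv2.INTER_CUBIC)]))
E
```

```text
[ 0.57372241 -0.34963908  0.23324313] [ 1.04  0.52 -0.85  1.55  0.4   1.25  1.89]
```

View pics/c13.png

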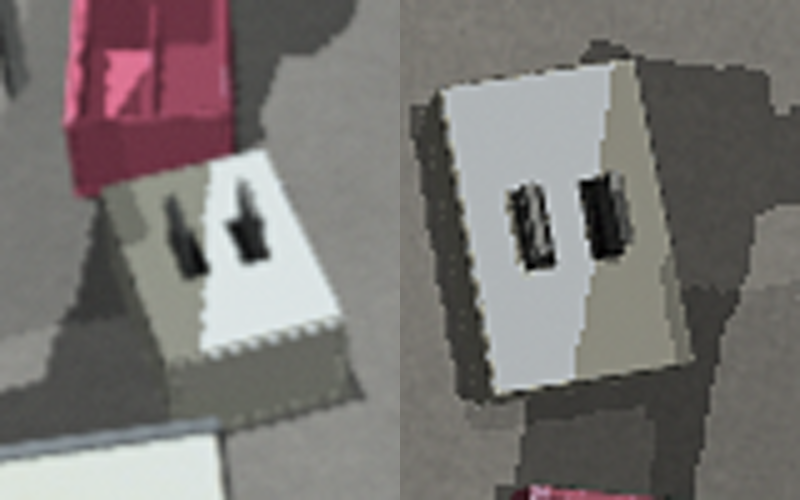

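```bash
python3 - <<'E'
from h import *
S=np.load("s13.npy");T=np.load("t13.npy")
for ims in ({"top":T},{"scene":S}): print(edgefit(ims,[.546,-.195,.177],.178,.114,.073,rng=2,skip={"scene":[2]}))
p=edgefit({"top":T},[.546,-.195,.177],.178,.114,.073,rng=2)[0]
out=[]
for c,im,(r0,r1,c0,c1) in [("scene",S,(174,216,168,205+13)),("top",T,(168,210,293,343))]:
    k=8; ps=p if c=="top" else edgefit({"scene":S},p,.178,.114,.073,rng=2,skip={"scene":[2]})[0]
    a=cv2.resize(im[r0:r1,c0:c1],None,fx=k,fy=k,interpolation=cv2.INTER_NEAREST)
    for v in (.0235,-.0235):
        for z,col in ((.109,(0,0,255)),(.073,(0,220,0))):
            cc=bw(0,v,0,ps); q=((proj(c,rect([cc[0],cc[1],ps[2]],.04,.007,z))-[c0,r0]+.5)*k).round().astype(int)
            cv2.polylines(a,[q.reshape(-1,1,2)],True,col,1)
    out.append(a)
cv2.imwrite("pics/c14.png",np.hstack(out)); print(out[0].shape)
E
```

```text
(array([ 0.54470747, -0.19526537,  0.17839537]), 160, {('top', 0): 0.06, ('top', 1): 0.11, ('top', 2): 0.15, ('top', 3): 0.08})
(array([ 0.55059411, -0.19374676,  0.18101791]), 120, {('scene', 0): -0.05, ('scene', 1): -0.05, ('scene', 2): nan, ('scene', 3): -0.03})
(336, 400, 3)
```

View pics/c14.png

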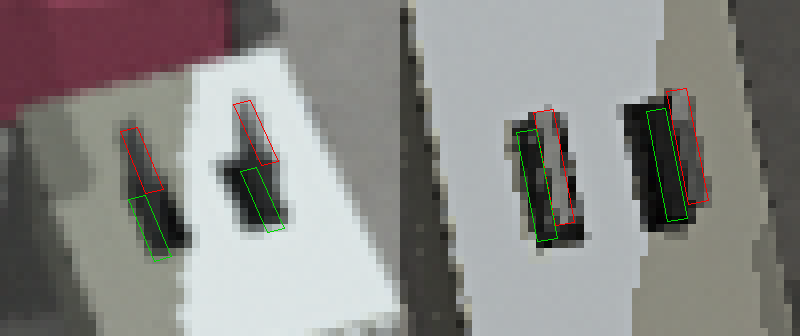

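Both fin tops (red, drawn at the free 54 mm spacing) lie on the observed fins, so both latches are out. The top view fit puts the lid within about 1 mm of the box. One last look at the whole bench before handing in.

```bash
python3 - <<'E'
from h import *
a=np.load("top.npy").astype(int); b=np.load("t13.npy").astype(int)
cv2.imwrite("pics/c15.png",cv2.resize(b.astype(np.uint8),(800,600)))
E
```

```text
(no output)
```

View pics/c15.png

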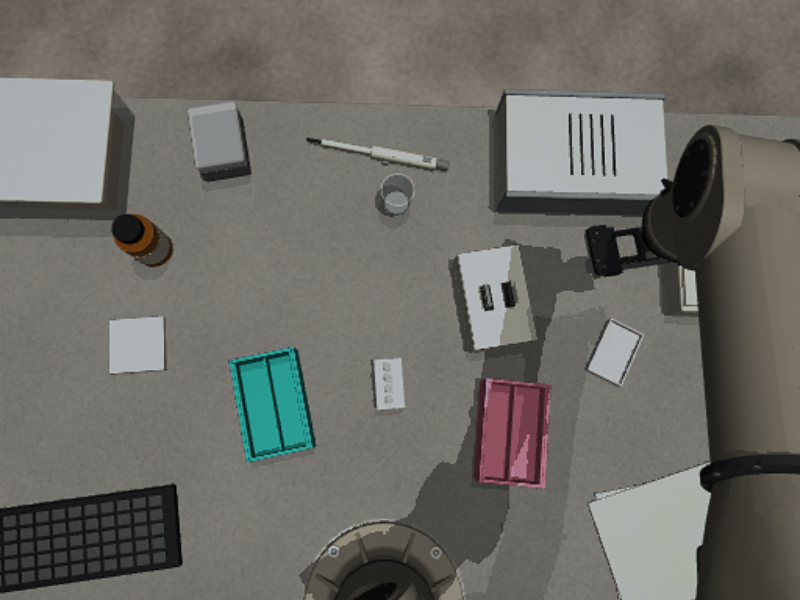

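The box is closed at (497,297), and the beaker, reagent bottle, rack, cover and pan are where they started.

```bash
python3 - <<'E'
from workcell import *
print(job_done())
E
```

```text
the job is handed in; nothing more can be done
None
```

I tipped the tall bottle over into its lane and fitted the lid on the box. I handed the job in at about 13 s of the 64 s limit; it reports no verdict.

- **Bottle:** I pushed it near its cap with closed fingers. The picture showed it lying in its own lane, cap toward the near end, before the lid went on.
- **Lid:** It seated with about 21 N of contact force on the tool. Lid height was about 52 mm by the arm's own reading, and no gap showed between flange and rim.
- **Latches:** After release, both fins matched their free 54 mm spacing to within about a pixel in both cameras, so I take both latches as out. The teeth themselves cannot be seen. I did not test the catch by pulling on the lid.
- **Bystanders:** In the last top view they stand where they did at the start. The arm was clear of everything.

**Checks that disagreed:**
- The scene camera's edge fit put the seated lid about 4 mm farther along x than its own box fit. I think it locked onto a wrong edge: one edge was left out of that fit, and the top camera put the lid within about 1 mm of the box.
- The gripper read 36 mm with the fins fully pinched, where 38 mm was expected. This did not affect the fit.

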